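Put the battery pack away between the meter and the enclosure

ROBOT

A 6-joint arm with a two-finger parallel gripper is mounted at the origin on the work surface. World frame = base frame: x ahead of the robot, y to its left, z up, the work surface at z = 0. Lengths are in m, angles in rad, forces in N, time in s.
With the tool pointing down it reaches from about 0.275 to 0.875 m from the base axis. Payload 12.5 kg.
Tool frame: the origin (TCP) lies where the fingers leave the gripper's body, on its centre line; the fingertips stand 73 mm ahead of it and the grasp point (between the pads) lies 54 mm ahead of it; z points along the fingers, x is the direction in which the jaws open and shut, and the axes are right-handed (so a half turn about z gives the same grasp; the last joint's range is limited). The gripper opens to 85 mm and grips with 20 to 120 N. Pads are 22 mm wide; open, the fingers measure 114 mm over their backs; the gripper's body (76 mm by 85 mm) begins 54 mm behind the grasp point. The pads swing forward as they close: fully open they stand 13 mm farther back than shut.
Start: joints at [-1.395, 0.351, 1.652, -0, 1.139, -0.085], TCP at [0.142, -0.531, 0.304] pointing down, gripper open.
Joint ranges: [-2.75, 2.75], [-0.79, 2.1], [0.01, 2.65], [-1.57, 4.71], [0.07, 3.14], [-2.87, 2.87]. Speed limits (rad/s): [2.22, 2.22, 2.79, 3.14, 3.14, 3.14].

INTERFACE

Orientations are given as [roll, pitch, yaw] about the fixed x, y, z axes, in that order (R = Rz(yaw) Ry(pitch) Rx(roll)).
In Python, from bench import manip gives the robot as it stands.
- The arm moves only by the tool play_rows, never from a script. Its argument "motion" is a list of rows, each a list of 3 entries, a list of its own where there are three numbers: the turn, a rotation vector about the world's x, y, z in rad, then the shift along the world's x, y, z in m, then the closure, from 0 (fully open) to 1 (shut). A call has 1 to 20 rows; each row is the pose to reach, as a shift and turn from the pose commanded when the call began; what a row does not reach only later rows make up. A row lasts 1/10 s, in which the tool goes at most 50 mm and 8.59 degrees, less where a joint would pass 70% of its speed; a pose out of reach is approached as far as the arm can. A call with a gripper value outside its range is refused whole. The fingers move at their own pace and stop on an object; "force" is the grip in N (left out, the last holds). Time passes only in rows, so rows that repeat a pose let the fingers close. It gives the time, the measured TCP pose, the force and the opening at its end, in the units of the state.
- manip.sense(): the state, without advancing time (a new reading comes with each control period).
- manip.read_camera(name): name is "scene" or "top" or "wrist"; returns a dict with "frame" (420x560x3 uint8, red, green, blue), "mtx" (3x3 intrinsics, pixels), "R" (3x3) and "t" (3): a world point X has camera coordinates R X + t. Camera axes: x right, y down, z forward; pixel columns grow to the right and rows downward; lengths in m; the calibration is good to about 2 mm. A picture is of the moment at which its call begins. There is no depth.
- manip.sign_off(): hands the job in, once; it reports no verdict.
The state is a dict: "time": time; "qpos": joint angles; "dq": joint speeds; "tau": joint torques, N m; "eef_pos": TCP position; "tcp_rot": TCP orientation; "ft_force": force on the tool from outside, world axes, zero at the start; "ft_torque": the same for the moment, N m; "width": opening from 0.0 (shut) to 1.0 (fully open).
Only numpy, scipy, OpenCV 4.12 (cv2) and the standard library are available. Lean on these libraries where they do the work, as an engineer would, in place of code of your own. Each camera call takes 0.05 s, during which the arm holds its last target.

TASK

Put the red battery pack away in the desk cabinet: slide the smoked door fully open, set the pack flat on the desk with its tapered nose towards the narrow gap between the silver meter and the grey enclosure, and push it along the desk in between them, so that the pack itself spreads them apart (do not part them beforehand), until all of it is inside the cabinet with one box on either side. Both boxes must stay upright beside it and roughly parallel to it; then slide the door fully shut. Leave the microphone, the white resistor and the mug where they are.

Things in the scene. Friction and masses are not known exactly. Their poses are not given: they have to be found in the camera images.
- cabinet: Low wooden cabinet, fixed, no floor or sill (things stand on the desk), walls 8 mm thick, 85 mm high. Origin: on the desk, centre of the gear bay's mouth; x points into the bay, y along the front, z up. Gear bay: open above, 174 mm wide (y +-87), 140 mm deep (x 0 to 140, then back wall). Mic bay on the -y side (y -95 to -270): fixed smoked pane in front, smoked roof 90 mm high.
- door (a joint): Smoked acrylic sliding door over the gear bay's mouth, 184 mm wide, 82 high, 6 thick, faces at x -12 and -6 mm in the cabinet's frame. Value in m: 0 = shut, 0.175 = fully open; opens along the cabinet's -y, passing in front of the microphone bay. 1.5 N of friction; it stays where it is left.
- door_handle (a point): Top centre of the door's aluminium handle: an upright block 14 mm wide (cabinet's y), standing out 42 mm from the door's outer face (cabinet's -x), 45 to 92 mm above the desk. With the door shut this point is at x -34, y +75, z 92 mm in the cabinet's frame; it moves with the door. Can be pushed, hooked or pinched from above.
- pack: Red rechargeable battery pack, 110 mm long (x), 64 wide (y), 60 high, about 0.45 kg, loose, on the desk; black label with green lights on top. Origin: centre of its underside, mid-length. Nose at +x: the sides are straight from x -55 (flat rear face) to +23 mm, then taper to a flat tip 20 mm wide at x +55 mm.
- meter: Silver standing-wave meter box, 110 mm deep (x), 50 wide (y), 72 high, about 0.45 kg, loose, standing in the gear bay, x into the bay. Origin: centre of its underside. It and the enclosure stand side by side, either one on the left, 20 to 46 mm apart, fronts 10 to 25 mm inside the mouth with free room at the bay's sides. Smooth, slides easily (friction 0.15).
- enclosure: Grey aluminium project enclosure, 110 mm deep (x), 50 mm wide (y), 72 mm high, about 0.45 kg, loose, standing in the gear bay as the meter's neighbour, just as smooth. Origin: centre of its underside.
- mic: Chrome desk microphone in the microphone bay, base 80 mm across, 80 mm high. Origin: centre of its underside. To be left alone.
- resistor: White ceramic power resistor, a tube 120 mm long (x) and 32 mm across on two steel feet, 38 mm high, loose on the desk. Origin: centre of its underside. To be left alone.
- mug: Blue ceramic mug, 80 mm across, 92 mm high, handle at its +y, loose on the desk. Origin: centre of its underside. To be left alone.
Not all that is in view belongs to the job. There is more than one size of the pack; the one meant has the size given above.

How it is judged:
By the outcome, as a careful person would: the job done as asked, in the order asked, and still so for the second after the job is handed in, with the robot touching nothing.
It also fails if it takes over 61 s, if anything falls off the work surface, if the arm or the gripper's body presses on something with over 40 N, if the wrist force passes 120 N, or if a joint passes its speed limit or range.

## Working session

There is one attempt and no reset: what is moved stays moved. The work goes in short steps, Python scripts to look and compute and a tool call to move; the robot and the scene stay as the last step left them, time stands still between calls to the robot, and variables do not carry over. Pictures are saved under pics/ and viewed, and the job is handed in when it is done.

Besides the shell and the picture viewer there is one more tool, called after "Request:" by a JSON object that holds its "api" and its "payload". play_rows: Moves the arm, as the interface text tells. Its arguments: {"type":"object","properties":{"motion":{"type":"array"},"force":{"type":"number"}},"required":["motion"]}

```bash
mkdir -p pics; cat > h.py <<'E'
import numpy as np, cv2, json, pickle
from bench import manip
def snap(n,tag):
    c=manip.read_camera(n); cv2.imwrite(f'pics/{tag}.png',c['frame'][:,:,::-1]); pickle.dump(c,open(f'pics/{tag}.pkl','wb')); return c
def load(tag): return pickle.load(open(f'pics/{tag}.pkl','rb'))
def proj(c,X):
    X=np.atleast_2d(X); p=(c['R']@X.T).T+c['t']; p=(c['mtx']@p.T).T; return p[:,:2]/p[:,2:]
def back(c,uv,z):
    uv=np.atleast_2d(uv).astype(float); d=np.linalg.inv(c['mtx'])@np.c_[uv,np.ones(len(uv))].T
    R=np.array(c['R']);o=-R.T@c['t']; d=(R.T@d).T
    return o+d*((z-o[2])/d[:,2])[:,None]
E
python3 - <<'E'
from h import *
for n in ['scene','top','wrist']:
    c=snap(n,n+'0'); print(n,-c['R'].T@c['t'],c['mtx'][0,0])
print(manip.sense())
E
```

```text
scene [ 1.28610086 -0.6780519   0.64776873] 491.2408383360792
top [ 0.41774038 -0.09004589  0.95436755] 432.59779192877374
wrist [ 0.21958585 -0.5107858   0.37345734] 338.64111434691176
{'time': 0.15, 'qpos': array([-1.39461343e+00,  3.51124803e-01,  1.65226096e+00,  1.26780796e-05,
        1.13907194e+00, -8.46015631e-02]), 'dq': array([ 0.00148755, -0.00109736, -0.00216273, -0.00063198,  0.00168692,
        0.00127525]), 'tau': array([ 6.90704237e-04, -5.06253076e+01, -2.91503495e+01, -2.50314713e-05,
        3.45124405e-03,  5.44907539e-05]), 'eef_pos': array([ 0.14180583, -0.53122007,  0.30348143]), 'tcp_rot': array([-3.14150809e+00,  8.60983119e-04, -1.31001714e+00]), 'ft_force': array([-0.6637679 ,  0.37056226, -0.66528507]), 'ft_torque': array([-0.02869975, -0.01497654,  0.01309949]), 'width': 1.0023635994036746}
```

View pics/scene0.png

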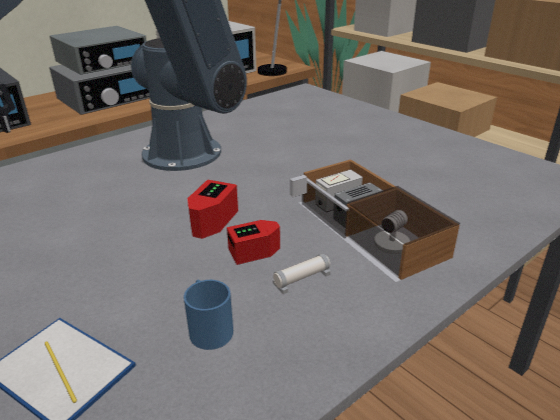

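View pics/top0.png

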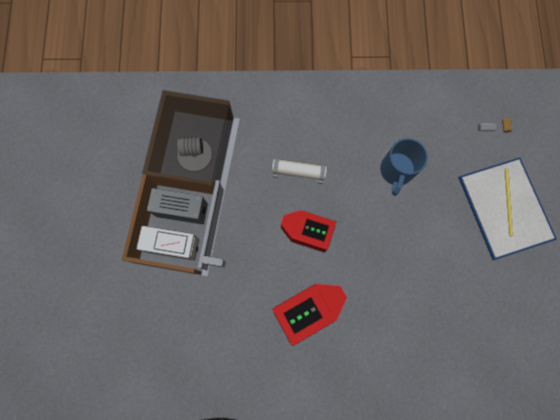

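```bash
python3 - <<'E'
from h import *
c=load('top0'); f=c['frame'][:,:,::-1]
a=cv2.resize(f[85:285,115:255],None,fx=4,fy=4,interpolation=cv2.INTER_CUBIC)[:, :]
cv2.imwrite('pics/cab.png',cv2.resize(f[85:285,115:255],None,fx=3,fy=3,interpolation=cv2.INTER_CUBIC))
cv2.imwrite('pics/packs.png',cv2.resize(f[190:350,260:360],None,fx=3.7,fy=3.7,interpolation=cv2.INTER_CUBIC))
s=load('scene0'); g=s['frame'][:,:,::-1]
cv2.imwrite('pics/cabs.png',cv2.resize(g[150:280,280:470],None,fx=4,fy=4,interpolation=cv2.INTER_CUBIC))
print(c['R'],c['t'])
hsv=cv2.cvtColor(f,cv2.COLOR_BGR2HSV)
m=((hsv[...,1]>150)&(hsv[...,2]>60)&((hsv[...,0]<8)|(hsv[...,0]>172))).astype(np.uint8)
cs,_=cv2.findContours(m,0,2)
for k in cs:
    if cv2.contourArea(k)>300: print(cv2.contourArea(k), cv2.approxPolyDP(k,2,True)[:,0].tolist())
E
```

```text
[[-6.41876864e-03 -9.99979355e-01  2.99538744e-04]
 [-9.79759487e-01  6.22904596e-03 -2.00081348e-01]
 [ 2.00075351e-01 -1.57775181e-03 -9.79779243e-01]] [-0.08764852  0.60079715  0.8513479 ]
2599.5 [[339, 286], [315, 284], [273, 308], [292, 344], [336, 319], [346, 297]]
1433.0 [[284, 215], [281, 225], [291, 240], [321, 250], [327, 248], [334, 221], [303, 211]]
```

View pics/cab.png

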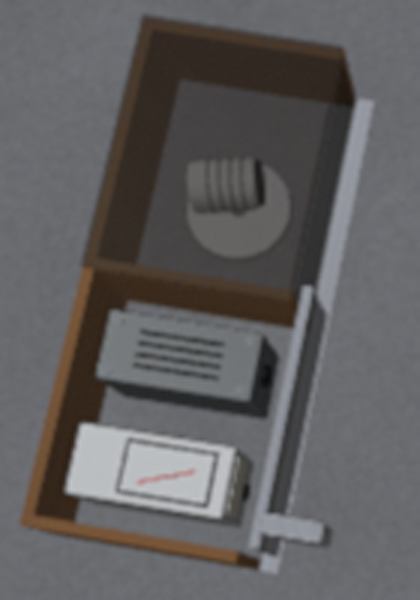

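View pics/packs.png

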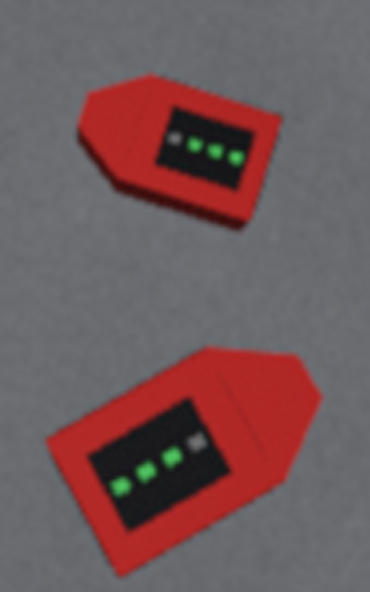

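View pics/cabs.png

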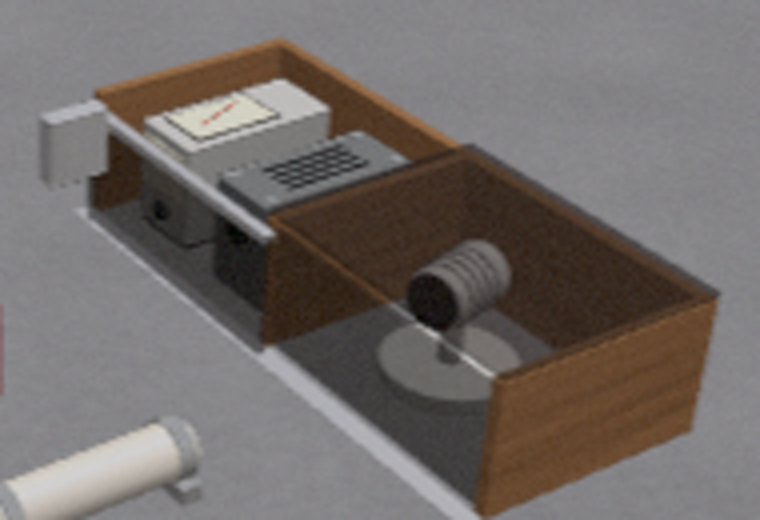

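```bash
cat >> h.py <<'E'
from scipy.optimize import least_squares
def T(p,X):
    X=np.atleast_2d(X); c,s=np.cos(p[2]),np.sin(p[2])
    return np.c_[p[0]+c*X[:,0]-s*X[:,1],p[1]+s*X[:,0]+c*X[:,1],X[:,2]]
def fit(obs,p0):
    # obs: list of (cam, uv, X)
    f=lambda p: np.concatenate([(proj(c,T(p,X))[0]-np.array(uv)) for c,uv,X in obs])
    r=least_squares(f,p0,loss='soft_l1'); return r.x,f(r.x).reshape(-1,2)
E
python3 - <<'E'
from h import *
c=load('top0'); s=load('scene0')
# sizes
for P in ([[339,286],[315,284],[273,308],[292,344],[336,319],[346,297]],):
    W=back(c,P,.06); print(W[:,:2]); print('rear width',np.linalg.norm(W[2]-W[3]),'len',np.linalg.norm((W[0]+W[5])/2-(W[2]+W[3])/2))
ct=lambda x,y:(115+x/3,85+y/3); cs=lambda x,y:(280+x/4,150+y/4)
obs=[(c,ct(22,523),[.148,.095,.085]),(c,ct(143,17),[.148,-.278,.09]),(c,ct(345,48),[0,-.278,.09]),
 (s,cs(718,297),[.148,-.278,.09]),(s,cs(495,380),[0,-.278,.09]),(s,cs(283,40),[.148,.095,.085]),(s,cs(97,93),[0,.095,.085])]
p,e=fit(obs,[.45,.1,1.5]);print(p,e.round(1).tolist())
print('handle',T(p,[-.034,.075,.092]),'top px',proj(c,T(p,[-.034,.075,.092])),proj(s,T(p,[-.034,.075,.092])))
a,d=.032,.010
pk=[[.055,d],[.055,-d],[.023,-a],[-.055,-a],[-.055,a],[.023,a]]
px=[ (260+322/3.7,190+397/3.7),(260+297/3.7,190+356/3.7),(260+207/3.7,190+348/3.7),(260+47/3.7,190+437/3.7),(260+121/3.7,190+577/3.7),(260+283/3.7,190+483/3.7)]
# image: nose right; order check via fit with both
for order in (px,px[::-1]):
    o=order if order is px else [px[1],px[0],px[5],px[4],px[3],px[2]]
    q,e=fit([(c,uv,[*k,.06]) for uv,k in zip(o,pk)],[.3,-.1,-1.2]);print('pack',q,e.round(1).tolist())
# meter/enclosure: top corners, z .072
for nm,cor in (('enc',[(112,310),(270,333),(252,402),(97,380)]),('met',[(82,424),(240,445),(222,520),(66,492)])):
    W=back(c,[ct(*k) for k in cor],.072)
    # to cabinet frame
    d=W[:,:2]-p[:2];C,S=np.cos(p[2]),np.sin(p[2]); print(nm,np.c_[C*d[:,0]+S*d[:,1],-S*d[:,0]+C*d[:,1]].round(4).tolist())
E
```

```text
[[ 0.44554306 -0.21067687]
 [ 0.44988127 -0.16183333]
 [ 0.40261084 -0.07597285]
 [ 0.33255045 -0.11349158]
 [ 0.38022436 -0.20244893]
 [ 0.42344859 -0.22413721]]
rear width 0.07947397839536649 len 0.13973816335418007
[0.56702626 0.06405473 1.38764773] [[-0.6, -0.1], [0.9, -1.6], [0.6, -0.7], [-0.3, -1.4], [1.1, -1.2], [-0.4, -1.2], [-1.3, -1.4]]
handle [[0.48708832 0.04428286 0.092     ]] top px [[212.02229262 265.08705534]] [[295.61557714 175.65252272]]
pack [ 0.42339075 -0.16179537 -1.77091357] [[-4.2, 0.3], [0.9, 21.3], [7.8, 31.3], [13.0, -0.4], [-1.1, -69.6], [-7.3, -36.8]]
pack [ 0.40289658 -0.16326729 -1.03867942] [[-3.7, 2.9], [-5.1, 0.4], [-2.1, -5.0], [8.5, -9.8], [12.0, -0.2], [1.6, 3.8]]
enc [[0.1263, -0.0614], [0.0137, -0.0647], [0.0156, -0.0145], [0.1248, -0.0107]]
met [[0.1277, 0.0212], [0.0174, 0.0164], [0.0184, 0.0688], [0.1272, 0.0689]]
```

```bash
python3 - <<'E'
from h import *
c=load('top0'); s=load('scene0')
k=3.7; F=lambda x,y:(260+x/k,190+y/k)
# small: tip corners, shoulder, rear
P=[F(88,94),F(78,130),F(118,183),F(243,222),F(281,117),F(153,75)]
for z in(.055,.06,.065):
    W=back(c,P,z); print(z,'rear',np.linalg.norm(W[3]-W[4]),'len',np.linalg.norm((W[0]+W[1])/2-(W[3]+W[4])/2),'tip',np.linalg.norm(W[0]-W[1]))
a,d=.032,.010
pk=[[.055,-d],[.055,d],[.023,a],[-.055,a],[-.055,-a],[.023,-a]]
# nose towards world +y (image left): +y_pack = -x world = image down
q,e=fit([(c,uv,[*m,.06]) for uv,m in zip(P,pk)],[.45,-.1,1.5]);print('pack',q,e.round(1).tolist())
bot=T(q,[[*m,0] for m in pk]); print(bot.round(4))
im=s['frame'][:,:,::-1].copy()
for z in(0,.06):
    cv2.polylines(im,[proj(s,T(q,[[*m,z] for m in pk])).round().astype(int)],True,(255,255,0),1)
p=[.56702626,.06405473,1.38764773]
for X in ([-.034,.075,.092],[0,.087,0],[0,-.087,0],[0,.087,.085],[.14,.087,.085],[-.055,.075,.092]): cv2.circle(im,tuple(proj(s,T(p,X))[0].round().astype(int)),1,(0,255,0),-1)
cv2.imwrite('pics/chk.png',cv2.resize(im[150:290,180:400],None,fx=3.6,fy=3.6))
# pack in cabinet frame
d=q[:2]-p[:2];C,S=np.cos(p[2]),np.sin(p[2]);print(C*d[0]+S*d[1],-S*d[0]+C*d[1],q[2]-p[2])
E
```

```text
0.055 rear 0.06434119770016476 len 0.10676685255895019 tip 0.021680181595346737
0.06 rear 0.06398349523780288 len 0.10617328626823642 tip 0.021559651443308712
0.065 rear 0.06362579277544098 len 0.1055797199775227 tip 0.021439121291270687
pack [ 0.5657483  -0.14747835  1.24994846] [[-0.4, 0.2], [-0.6, -0.7], [-0.1, -0.4], [2.0, 0.6], [0.5, 0.1], [-0.3, 0.2]]
[[ 0.5926 -0.0984  0.    ]
 [ 0.5736 -0.0921  0.    ]
 [ 0.5426 -0.1156  0.    ]
 [ 0.518  -0.1896  0.    ]
 [ 0.5788 -0.2098  0.    ]
 [ 0.6034 -0.1357  0.    ]]
-0.20822796541644514 -0.037269175531725596 -0.13769926807456478
```

View pics/chk.png

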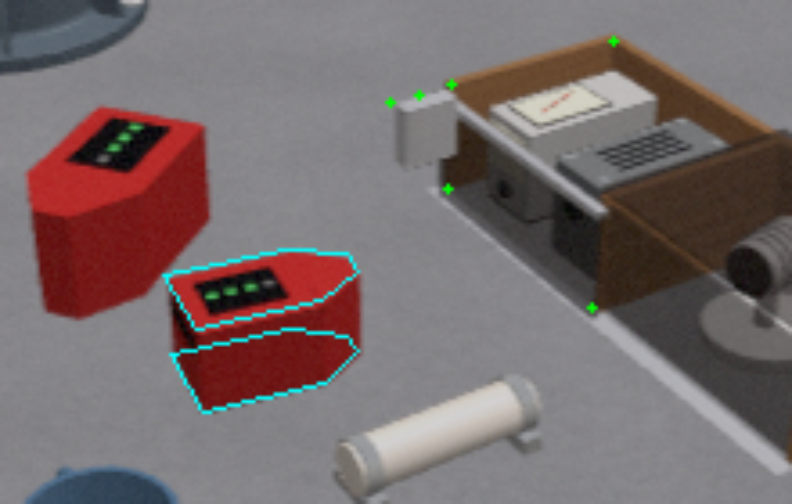

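The pack to use is the smaller one: 64 × 106 mm measured at z = 60 mm. The big one measures 80 × 140 mm, so it is a decoy. The cabinet is at about (0.567, 0.064) with yaw 1.388. Next I move above the door handle.

Request:
{"api": "play_rows", "payload": {"motion": [[[0, 0, 0.3], [0.06, 0.1, -0.02], 0], [[0, 0, 0.5], [0.12, 0.2, -0.04], 0], [[0, 0, 0.7], [0.18, 0.3, -0.06], 0], [[0, 0, 0.9], [0.24, 0.4, -0.08], 0], [[0, 0, 1.127], [0.3, 0.5, -0.1], 0], [[0, 0, 1.127], [0.345, 0.573, -0.1], 0], [[0, 0, 1.127], [0.345, 0.573, -0.1], 0], [[0, 0, 1.127], [0.345, 0.573, -0.1], 0], [[0, 0, 1.127], [0.345, 0.573, -0.1], 0], [[0, 0, 1.127], [0.345, 0.573, -0.1], 0], [[0, 0, 1.127], [0.345, 0.573, -0.1], 0], [[0, 0, 1.127], [0.345, 0.573, -0.1], 0], [[0, 0, 1.127], [0.345, 0.573, -0.1], 0], [[0, 0, 1.127], [0.345, 0.573, -0.1], 0], [[0, 0, 1.127], [0.345, 0.573, -0.1], 0], [[0, 0, 1.127], [0.345, 0.573, -0.1], 0], [[0, 0, 1.127], [0.345, 0.573, -0.1], 0]], "force": 20}}

```text
time: 1.85
eef_pos: [0.4864, 0.0409, 0.2039]
tcp_rot: [3.141, 0.0, -0.184]
ft_force: [-0.7, -0.2, -0.7]
width: 1.003
```

```bash
python3 - <<'E'
from h import *
c=snap('wrist','w1'); s=manip.sense(); print(s['eef_pos'],s['tcp_rot'],s['time'])
p=[.56702626,.06405473,1.38764773]
im=c['frame'][:,:,::-1].copy()
for X in ([-.012,.068,.092],[-.012,.082,.092],[-.054,.068,.092],[-.054,.082,.092]): 
    u=proj(c,T(p,X))[0];print(u); cv2.circle(im,tuple(u.round().astype(int)),2,(0,255,0),-1)
cv2.imwrite('pics/w1b.png',im)
E
```

```text
[0.48646116 0.0407163  0.20404239] [ 3.14150103e+00  5.82099145e-05 -1.84215629e-01] 1.9
[289.2924847  199.89978467]
[264.33325681 199.90481581]
[288.48527266 266.96782771]
[265.14548878 266.96943639]
```

View pics/w1b.png

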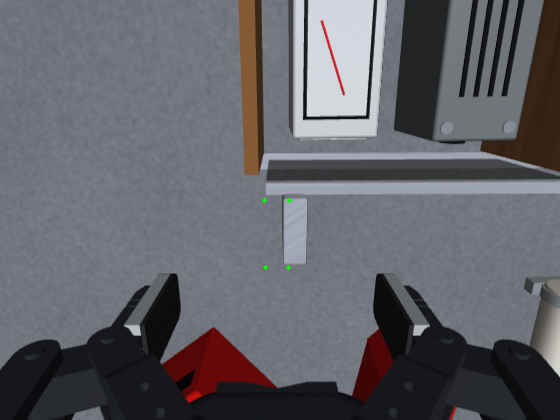

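```bash
python3 - <<'E'
from h import *
c=load('w1')
p=[.56702626,.06405473,1.38764773]
im=c['frame'][:,:,::-1].copy()
for X in ([0,.095,.085],[0,.087,.085],[.1,.095,.085],[.1,.087,.085],[0,-.087,.085],[.1,-.087,.085]): 
    u=proj(c,T(p,X))[0];print(X,u); cv2.circle(im,tuple(u.round().astype(int)),2,(0,255,0),-1)
cv2.imwrite('pics/w1c.png',im[:300])
E
```

```text
[0, 0.095, 0.085] [241.68503487 176.17830692]
[0, 0.087, 0.085] [255.73281542 176.17481584]
[0.1, 0.095, 0.085] [234.85037245 -29.32037935]
[0.1, 0.087, 0.085] [251.62820024 -29.33136893]
[0, -0.087, 0.085] [561.46530631 176.09883672]
[0.1, -0.087, 0.085] [616.82167191 -29.57057275]
```

View pics/w1c.png

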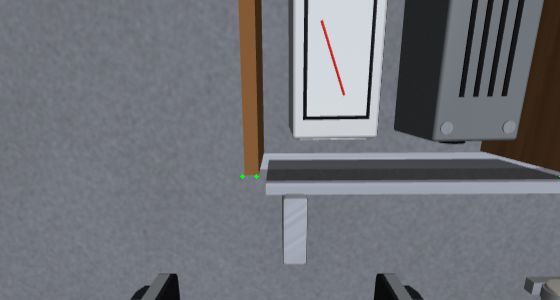

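Request:
{"api": "play_rows", "payload": {"motion": [[[0, 0, 0], [0.011, -0.002, -0.02], 0], [[0, 0, 0], [0.011, -0.002, -0.05], 0], [[0, 0, 0], [0.011, -0.002, -0.075], 0], [[0, 0, 0], [0.011, -0.002, -0.084], 0], [[0, 0, 0], [0.011, -0.002, -0.084], 1], [[0, 0, 0], [0.011, -0.002, -0.084], 1], [[0, 0, 0], [0.011, -0.002, -0.084], 1], [[0, 0, 0], [0.011, -0.002, -0.084], 1], [[0, 0, 0], [0.011, -0.002, -0.084], 1], [[0, 0, 0], [0.011, -0.002, -0.084], 1], [[0, 0, 0], [0.011, -0.002, -0.084], 1], [[0, 0, 0], [0.011, -0.002, -0.084], 1], [[0, 0, 0], [0.011, -0.002, -0.084], 1]], "force": 20}}

```text
time: 3.2
eef_pos: [0.4981, 0.0396, 0.1206]
tcp_rot: [-3.142, -0.001, -0.182]
ft_force: [-1.6, 0.1, 7.0]
width: 0.164
```

Request:
{"api": "play_rows", "payload": {"motion": [[[0, 0, 0], [0.01, -0.002, 0], 1], [[0, 0, 0], [0.025, -0.005, 0], 1], [[0, 0, 0], [0.04, -0.007, 0], 1], [[0, 0, 0], [0.055, -0.01, 0], 1], [[0, 0, 0], [0.07, -0.013, 0], 1], [[0, 0, 0], [0.085, -0.016, 0], 1], [[0, 0, 0], [0.1, -0.019, 0], 1], [[0, 0, 0], [0.115, -0.021, 0], 1], [[0, 0, 0], [0.13, -0.024, 0], 1], [[0, 0, 0], [0.14, -0.026, 0], 1], [[0, 0, 0], [0.15, -0.028, 0], 1], [[0, 0, 0], [0.156, -0.029, 0], 1], [[0, 0, 0], [0.158, -0.029, 0], 1], [[0, 0, 0], [0.158, -0.029, 0], 1]]}}

```text
time: 4.6
eef_pos: [0.6566, 0.011, 0.1206]
tcp_rot: [-3.141, -0.002, -0.183]
ft_force: [2.9, 4.0, 3.5]
width: 0.16
```

Request:
{"api": "play_rows", "payload": {"motion": [[[0, 0, 0], [0.002, 0, 0], 1], [[0, 0, 0], [0.004, -0.001, 0], 1], [[0, 0, 0], [0.005, -0.001, 0], 1], [[0, 0, 0], [0.005, -0.001, 0], 1]]}}

```text
time: 5.0
eef_pos: [0.6606, 0.0102, 0.1205]
tcp_rot: [-3.141, 0.001, -0.183]
ft_force: [-5.4, 4.7, 9.2]
width: 0.164
```

Request:
{"api": "play_rows", "payload": {"motion": [[[0, 0, 0], [0.002, 0, 0], 1], [[0, 0, 0], [0.004, -0.001, 0], 1], [[0, 0, 0], [0.004, -0.001, 0], 1]]}}

```text
time: 5.3
eef_pos: [0.6613, 0.0101, 0.1204]
tcp_rot: [3.142, 0.011, -0.182]
ft_force: [-31.0, 9.6, 27.0]
width: 0.162
```

Request:
{"api": "play_rows", "payload": {"motion": [[[0, 0, 0], [-0.004, 0.001, 0], 1], [[0, 0, 0], [-0.004, 0.001, 0], 0], [[0, 0, 0], [-0.004, 0.001, 0], 0], [[0, 0, 0], [-0.004, 0.001, 0], 0], [[0, 0, 0], [-0.004, 0.001, 0], 0], [[0, 0, 0], [-0.004, 0.001, 0], 0], [[0, 0, 0], [-0.004, 0.001, 0.03], 0], [[0, 0, 0], [-0.004, 0.001, 0.07], 0], [[0, 0, 0], [-0.03, 0, 0.1], 0], [[0, 0, 0], [-0.07, -0.01, 0.12], 0], [[0, 0, 0], [-0.09, -0.02, 0.13], 0], [[0, 0, 0], [-0.09, -0.02, 0.13], 0], [[0, 0, 0], [-0.09, -0.02, 0.13], 0], [[0, 0, 0], [-0.09, -0.02, 0.13], 0]]}}

```text
time: 6.7
eef_pos: [0.5754, -0.0112, 0.2494]
tcp_rot: [-3.142, 0.0, -0.183]
ft_force: [0.3, -0.8, 0.5]
width: 0.999
```

```bash
python3 - <<'E'
from h import *
c=snap('wrist','w2'); t=snap('top','t2'); s=manip.sense(); print(s['eef_pos'],s['tcp_rot'],s['width'],s['time'])
p=[.56702626,.06405473,1.38764773]
for X in ([0,.095,.085],[0,.087,.085],[.148,.095,.085],[0,-.087,.085],[.14,-.087,.085]):print(X,proj(c,T(p,X))[0])
E
```

```text
[ 0.57526781 -0.01115035  0.24913461] [ 3.14154595e+00  8.93212690e-04 -1.82676005e-01] 0.9997373988911173 6.8
[0, 0.095, 0.085] [100.87451036 109.35404928]
[0, 0.087, 0.085] [112.90881014 109.35987253]
[0.148, 0.095, 0.085] [  55.39340608 -182.87646548]
[0, -0.087, 0.085] [374.73682679 109.48656783]
[0.14, -0.087, 0.085] [ 398.68373423 -163.19380626]
```

View pics/w2.png

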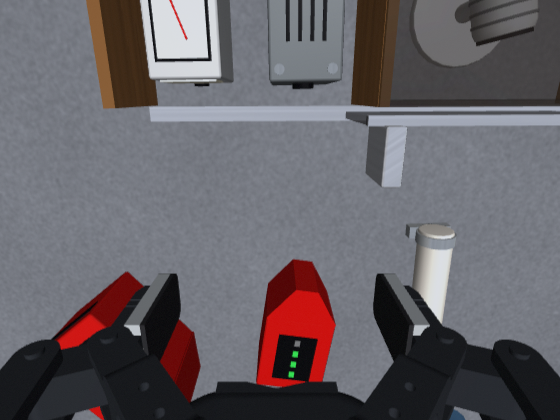

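View pics/t2.png

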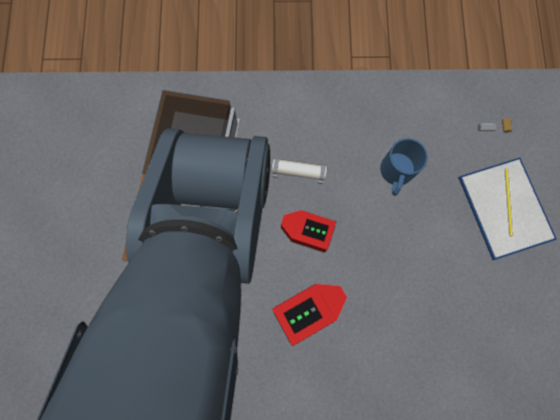

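```bash
python3 - <<'E'
from h import *
c=load('w2'); f=c['frame'][:,:,::-1]
cv2.imwrite('pics/w2z.png',cv2.resize(f[0:200,80:420],None,fx=2.35,fy=2.35,interpolation=cv2.INTER_CUBIC))
cv2.imwrite('pics/w2p.png',cv2.resize(f[240:400,230:360],None,fx=3.6,fy=3.6,interpolation=cv2.INTER_CUBIC))
E
```

```text
(no output)
```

View pics/w2z.png

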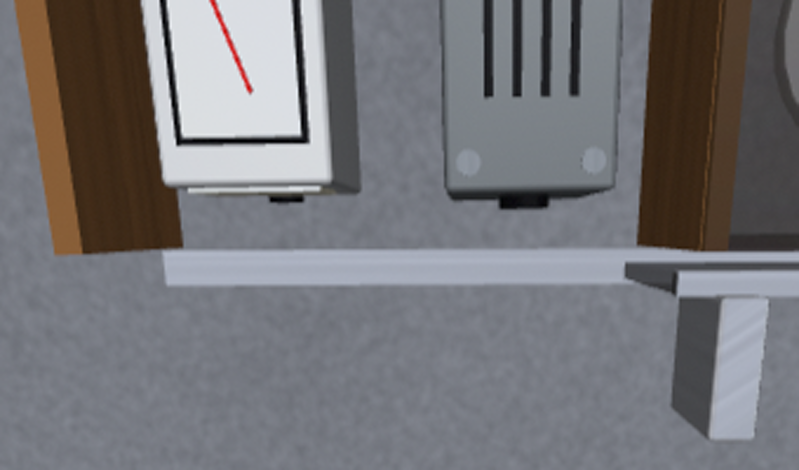

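View pics/w2p.png

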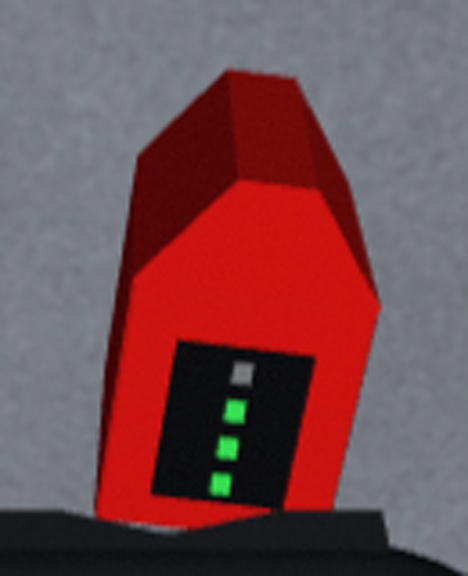

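```bash
python3 - <<'E'
from h import *
c=load('w2'); t=load('top0')
p=[.56702626,.06405473,1.38764773]
a=lambda x,y:(80+x/2.35,y/2.35); b=lambda x,y:(230+x/3.6,240+y/3.6)
def cab(W):
    d=W[:,:2]-p[:2];C,S=np.cos(p[2]),np.sin(p[2]); return np.c_[C*d[:,0]+S*d[:,1],-S*d[:,0]+C*d[:,1]].round(4).tolist()
print('wall top z85 (expect 0,.095;0,.087;0,-.087;0,-.095)',cab(back(c,[a(56,253),a(82,253),a(703,249),a(727,249)],.085)))
print('wall floor: .087, -.087',cab(back(c,[a(183,247),a(638,243)],0)))
print('meter top front, enc top front',cab(back(c,[a(163,187),a(332,190),a(447,190),a(614,188)],.072)))
print('edges at image top', cab(back(c,[a(143,0),a(323,0),a(440,0),a(623,0)],.072)))
print('box floor front inner',cab(back(c,[a(359,192)],0)))
print('door edge top, handle',cab(back(c,[a(626,263)],.082)),cab(back(c,[a(722,298),a(768,298),a(710,439),a(755,438)],.092)))
P=[b(239,180),b(317,188),b(380,304),b(133,280),b(333,512)]
X=[[.055,.01,.06],[.055,-.01,.06],[.023,-.032,.06],[.023,.032,.06]]
Pb=[b(228,70),b(297,78),b(137,157)];Xb=[[.055,.01,0],[.055,-.01,0],[.023,.032,0]]
q,e=fit([(c,u,x) for u,x in zip(P,X)]+[(c,u,x) for u,x in zip(Pb,Xb)],[.566,-.147,1.25]);print('pack',q,e.round(1).tolist())
E
```

```text
wall top z85 (expect 0,.095;0,.087;0,-.087;0,-.095) [[0.0011, 0.0929], [0.0011, 0.0855], [0.0022, -0.0897], [0.0022, -0.0965]]
wall floor: .087, -.087 [[0.0009, 0.0853], [0.0024, -0.0892]]
meter top front, enc top front [[0.0191, 0.0652], [0.0183, 0.0161], [0.0183, -0.0174], [0.0189, -0.066]]
edges at image top [[0.0667, 0.065], [0.0667, 0.0161], [0.0667, -0.0158], [0.0667, -0.0655]]
box floor front inner [[0.0207, 0.017]]
door edge top, handle [[-0.0017, -0.0689]] [[-0.0106, -0.0942], [-0.0106, -0.107], [-0.0511, -0.0949], [-0.0508, -0.1081]]
pack [ 0.57010584 -0.14852391  1.25823792] [[-0.3, -0.0], [0.5, 0.3], [1.0, 1.2], [-0.2, 0.2], [-0.4, -0.6], [-0.7, -0.5], [0.2, -0.4]]
```

Request:
{"api": "play_rows", "payload": {"motion": [[[0, 0, -0.03], [-0.004, -0.04, -0.01], 0], [[0, 0, -0.07], [-0.009, -0.085, -0.03], 0], [[0, 0, -0.11], [-0.014, -0.13, -0.05], 0], [[0, 0, -0.13], [-0.017, -0.165, -0.06], 0], [[0, 0, -0.13], [-0.017, -0.174, -0.07], 0], [[0, 0, -0.13], [-0.017, -0.174, -0.08], 0], [[0, 0, -0.13], [-0.017, -0.174, -0.08], 0], [[0, 0, -0.13], [-0.017, -0.174, -0.08], 0]]}}

```text
time: 7.6
eef_pos: [0.5582, -0.184, 0.1698]
tcp_rot: [-3.141, 0.0, -0.311]
ft_force: [0.0, 1.2, 0.3]
width: 0.998
```

```bash
python3 - <<'E'
from h import *
c=snap('wrist','w3'); s=manip.sense(); print(s['eef_pos'],s['tcp_rot'],s['width'],s['time'])
E
```

```text
[ 0.55831333 -0.18416322  0.17024495] [-3.14154312e+00 -3.78871684e-04 -3.11202430e-01] 0.996289968581729 7.65
```

View pics/w3.png

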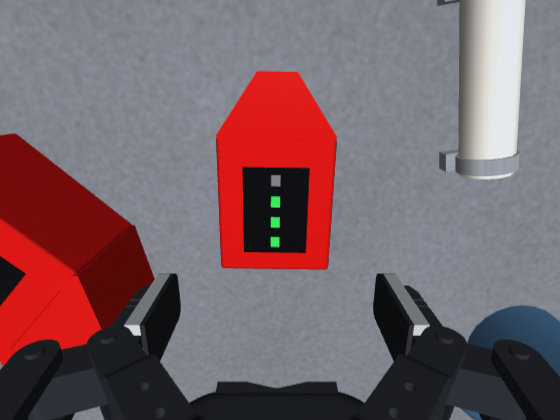

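```bash
python3 - <<'E'
from h import *
c=load('w3'); t=load('top0')
X=[[-.055,.032],[-.055,-.032],[.023,.032],[.023,-.032],[.055,.01],[.055,-.01]]
P=[(221,268),(328,269),(217,136),(336,137),(257,71),(299,72)]
q,e=fit([(c,u,[*x,.06]) for u,x in zip(P,X)],[.57,-.148,1.258]);print('pack',q,e.round(1).tolist())
print('grasp',T(q,[-.038,0,0]), q[2]-np.pi/2)
print('mug rim', back(t,[(404,163),(382,165)],.092)[:,:2], 'res',back(t,[(273,170),(327,172),(320,182)],.03)[:,:2],'big',back(t,[(339,286),(346,297)],.07))
E
```

```text
pack [ 0.56940825 -0.1481125   1.2441315 ] [[-0.2, 1.2], [0.4, 1.7], [-1.5, -0.3], [1.9, 0.6], [0.5, -0.6], [-0.9, -1.0]]
grasp [[ 0.55721459 -0.18410298  0.        ]] -0.32666483101291277
mug rim [[ 0.69628884 -0.35026379]
 [ 0.69223176 -0.30420392]] res [[ 0.70189185 -0.07644671]
 [ 0.69650318 -0.1964652 ]
 [ 0.67359176 -0.18033195]] big [[ 0.4452322  -0.20932809  0.07      ]
 [ 0.42338476 -0.22263792  0.07      ]]
```

Request:
{"api": "play_rows", "payload": {"motion": [[[0, 0, -0.01], [-0.001, 0, -0.03], 0], [[0, 0, -0.01], [-0.001, 0, -0.06], 0], [[0, 0, -0.01], [-0.001, 0, -0.078], 0], [[0, 0, -0.01], [-0.001, 0, -0.08], 0], [[0, 0, -0.01], [-0.001, 0, -0.08], 1], [[0, 0, -0.01], [-0.001, 0, -0.08], 1], [[0, 0, -0.01], [-0.001, 0, -0.08], 1], [[0, 0, -0.01], [-0.001, 0, -0.08], 1], [[0, 0, -0.01], [-0.001, 0, -0.08], 1], [[0, 0, -0.01], [-0.001, 0, -0.08], 1]], "force": 40}}

```text
time: 8.65
eef_pos: [0.5576, -0.1854, 0.0914]
tcp_rot: [-3.141, -0.002, -0.323]
ft_force: [-0.5, 3.2, 7.5]
width: 0.746
```

Request:
{"api": "play_rows", "payload": {"motion": [[[0, 0, 0.02], [-0.003, 0.01, 0], 1], [[0, 0, 0.04], [-0.005, 0.02, 0], 1], [[0, 0, 0.06], [-0.008, 0.03, 0], 1], [[0, 0, 0.08], [-0.01, 0.04, 0], 1], [[0, 0, 0.1], [-0.013, 0.05, 0], 1], [[0, 0, 0.12], [-0.016, 0.06, 0], 1], [[0, 0, 0.135], [-0.018, 0.07, 0], 1], [[0, 0, 0.142], [-0.019, 0.08, 0], 1], [[0, 0, 0.142], [-0.0195, 0.0845, 0], 1], [[0, 0, 0.142], [-0.0195, 0.0845, 0], 1], [[0, 0, 0.142], [-0.0195, 0.0845, 0], 1]]}}

```text
time: 9.75
eef_pos: [0.5382, -0.1005, 0.0913]
tcp_rot: [-3.141, -0.003, -0.18]
ft_force: [0.2, 2.8, 10.5]
width: 0.746
```

```bash
python3 - <<'E'
from h import *
c=snap('wrist','w4'); s=manip.sense(); print(s['eef_pos'],s['tcp_rot'],s['width'],s['ft_force'],s['time'])
p=[.5693,.0652,1.39]
for X in ([0,.095,.085],[0,-.095,.085],[.02,.018,.072],[.02,-.0145,.072],[.02,.018,0],[.02,-.0145,0],[.06,.018,.072],[.06,-.0145,.072]):print(X,proj(c,T(p,X))[0])
E
```

```text
[ 0.53816582 -0.10052037  0.0913462 ] [-3.14144501e+00 -2.76675143e-03 -1.80471804e-01] 0.7467080287293847 [1.42657049 3.66488558 9.85475778] 9.8
[0, 0.095, 0.085] [-437.08260796 -609.53824484]
[0, -0.095, 0.085] [ 997.27628204 -600.5941346 ]
[0.02, 0.018, 0.072] [ 163.30082578 -662.15219818]
[0.02, -0.0145, 0.072] [ 379.42645339 -660.70874102]
[0.02, 0.018, 0] [ 227.6356597  -226.86455163]
[0.02, -0.0145, 0] [ 319.89501969 -226.56401449]
[0.06, 0.018, 0.072] [  126.53133221 -1282.56255641]
[0.06, -0.0145, 0.072] [  413.27638938 -1279.24948063]
```

View pics/w4.png

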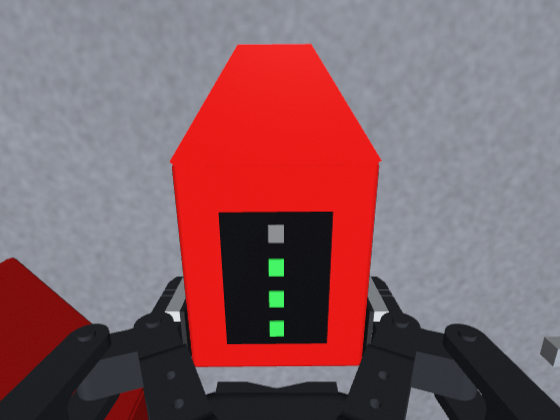

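```bash
python3 - <<'E'
from h import *
c=snap('scene','s4'); f=c['frame'][:,:,::-1]
cv2.imwrite('pics/s4z.png',cv2.resize(f[120:300,180:470],None,fx=2.7,fy=2.7,interpolation=cv2.INTER_CUBIC))
E
```

```text
(no output)
```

View pics/s4z.png

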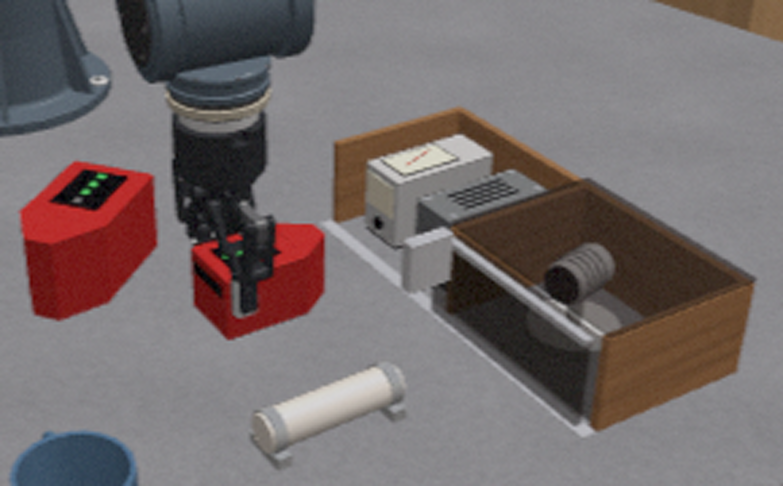

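Request:
{"api": "play_rows", "payload": {"motion": [[[0, 0, 0], [0.0018, 0.01, 0], 1], [[0, 0, 0], [0.0036, 0.02, 0], 1], [[0, 0, 0], [0.0054, 0.03, 0], 1], [[0, 0, 0], [0.0073, 0.04, 0], 1], [[0, 0, 0], [0.0091, 0.05, 0], 1], [[0, 0, 0], [0.011, 0.06, 0], 1], [[0, 0, 0], [0.0128, 0.07, 0], 1], [[0, 0, 0], [0.0146, 0.08, 0], 1], [[0, 0, 0], [0.0165, 0.09, 0], 1], [[0, 0, 0], [0.0174, 0.095, 0], 1], [[0, 0, 0], [0.0183, 0.1, 0], 1], [[0, 0, 0], [0.0183, 0.1, 0], 1]]}}

```text
time: 11.05
eef_pos: [0.5563, -0.0006, 0.0913]
tcp_rot: [3.141, -0.002, -0.18]
ft_force: [-0.1, 0.5, 10.2]
width: 0.745
```

```bash
python3 - <<'E'
from h import *
c=snap('wrist','w5')
c=snap('scene','s5'); f=c['frame'][:,:,::-1]
cv2.imwrite('pics/s5z.png',cv2.resize(f[120:300,180:470],None,fx=2.7,fy=2.7,interpolation=cv2.INTER_CUBIC))
E
```

```text
(no output)
```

View pics/s5z.png

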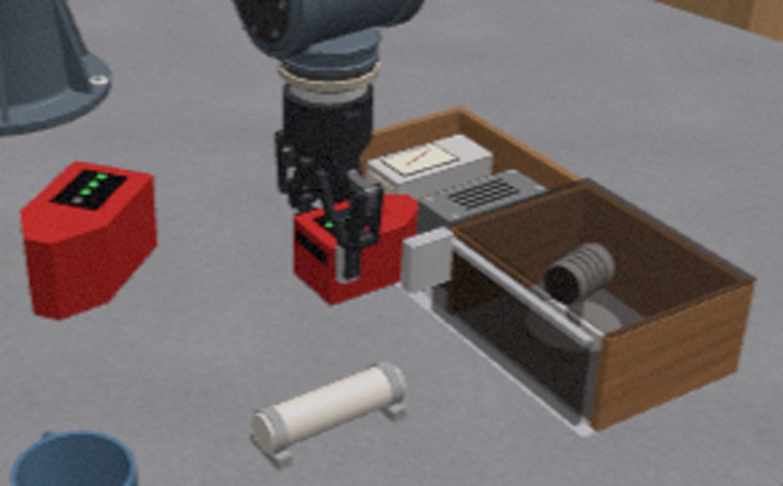

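View pics/w5.png

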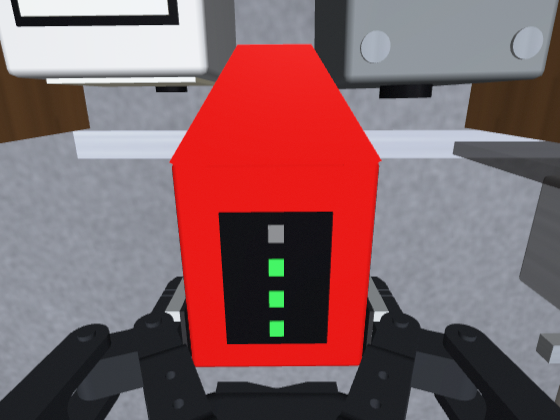

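Request:
{"api": "play_rows", "payload": {"motion": [[[0, 0, 0], [0.0009, 0.005, 0], 1], [[0, 0, 0], [0.0018, 0.01, 0], 1], [[0, 0, 0], [0.0027, 0.015, 0], 1], [[0, 0, 0], [0.0036, 0.02, 0], 1], [[0, 0, 0], [0.0045, 0.025, 0], 1], [[0, 0, 0], [0.0054, 0.03, 0], 1], [[0, 0, 0], [0.0063, 0.035, 0], 1], [[0, 0, 0], [0.0072, 0.04, 0], 1], [[0, 0, 0], [0.0081, 0.044, 0], 1], [[0, 0, 0], [0.0088, 0.048, 0], 1], [[0, 0, 0], [0.0088, 0.048, 0], 1]]}}

```text
time: 12.25
eef_pos: [0.5651, 0.0472, 0.0913]
tcp_rot: [3.141, -0.002, -0.18]
ft_force: [-0.7, -1.8, 10.2]
width: 0.748
```

```bash
python3 - <<'E'
from h import *
c=snap('wrist','w6')
E
```

```text
(no output)
```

View pics/w6.png

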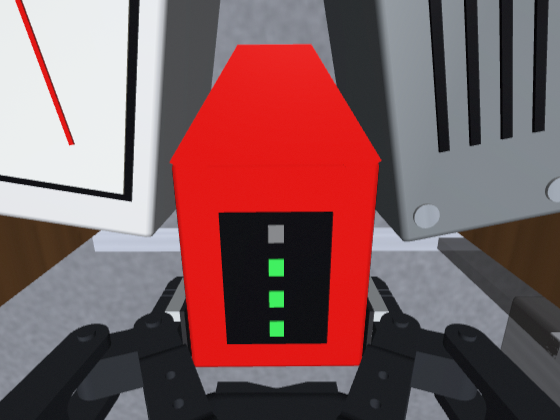

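Request:
{"api": "play_rows", "payload": {"motion": [[[0, 0, 0], [0, 0, 0], 0], [[0, 0, 0], [0, 0, 0], 0], [[0, 0, 0], [0, 0, 0], 0], [[0, 0, 0], [0, 0, 0.01], 0], [[0, 0, 0], [0, 0, 0.04], 0], [[0, 0, 0], [0, 0, 0.08], 0], [[0, 0, 0], [-0.003, -0.02, 0.085], 0.6], [[0, 0, 0], [-0.0076, -0.045, 0.085], 0.6], [[0, 0, 0], [-0.0076, -0.045, 0.085], 0.6], [[0, 0, 0], [-0.0076, -0.045, 0.085], 0.6], [[0, 0, 0], [-0.0076, -0.045, 0.085], 0.6], [[0, 0, 0], [-0.0076, -0.045, 0.085], 0.6]]}}

```text
time: 13.5
eef_pos: [0.5569, 0.0028, 0.1748]
tcp_rot: [-3.142, 0.0, -0.18]
ft_force: [-0.1, -0.4, -0.8]
width: 0.404
```

```bash
python3 - <<'E'
from h import *
c=snap('wrist','w7')
E
```

```text
(no output)
```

View pics/w7.png

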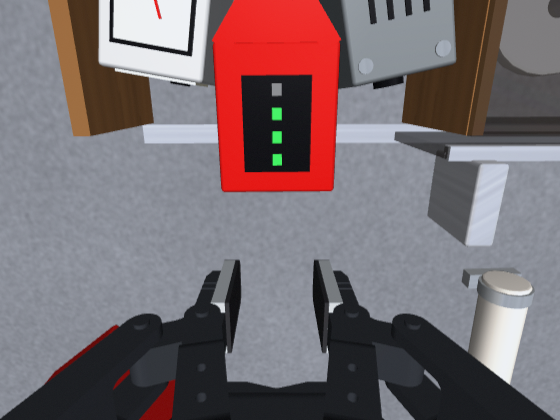

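Request:
{"api": "play_rows", "payload": {"motion": [[[0, 0, 0], [0, 0, -0.03], 0.6], [[0, 0, 0], [0, 0, -0.06], 0.6], [[0, 0, 0], [0, 0, -0.08], 0.6], [[0, 0, 0], [0, 0, -0.082], 0.6], [[0, 0, 0], [0.0018, 0.01, -0.082], 0.6], [[0, 0, 0], [0.0027, 0.015, -0.082], 0.6], [[0, 0, 0], [0.0036, 0.02, -0.082], 0.6], [[0, 0, 0], [0.0045, 0.025, -0.082], 0.6], [[0, 0, 0], [0.0054, 0.03, -0.082], 0.6], [[0, 0, 0], [0.0063, 0.035, -0.082], 0.6], [[0, 0, 0], [0.0072, 0.04, -0.082], 0.6], [[0, 0, 0], [0.0072, 0.04, -0.082], 0.6]]}}

```text
time: 14.75
eef_pos: [0.5644, 0.0427, 0.0934]
tcp_rot: [-3.141, -0.001, -0.181]
ft_force: [-0.3, 0.5, 0.1]
width: 0.403
```

```bash
python3 - <<'E'
from h import *
c=snap('wrist','w8')
E
```

```text
(no output)
```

View pics/w8.png

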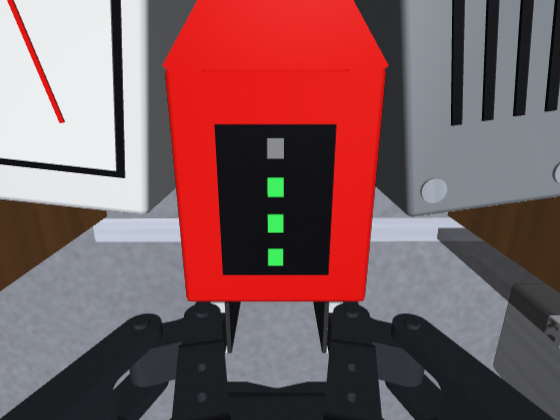

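Request:
{"api": "play_rows", "payload": {"motion": [[[0, 0, 0], [0.0009, 0.005, 0], 0.6], [[0, 0, 0], [0.0018, 0.01, 0], 0.6], [[0, 0, 0], [0.0027, 0.015, 0], 0.6], [[0, 0, 0], [0.0036, 0.02, 0], 0.6], [[0, 0, 0], [0.0043, 0.024, 0], 0.6], [[0, 0, 0], [0.0043, 0.024, 0], 0.6], [[0, 0, 0], [0.0043, 0.024, 0], 0.6]]}}

```text
time: 15.5
eef_pos: [0.5684, 0.0665, 0.0929]
tcp_rot: [-3.141, -0.0, -0.181]
ft_force: [0.2, 0.3, 2.1]
width: 0.399
```

Request:
{"api": "play_rows", "payload": {"motion": [[[0, 0, 0], [-0.002, -0.01, 0], 0.6], [[0, 0, 0], [-0.0045, -0.025, 0.0], 0.6], [[0, 0, 0], [-0.007, -0.04, 0.03], 0.6], [[0, 0, 0], [-0.009, -0.05, 0.07], 0.6], [[0, 0, 0], [-0.011, -0.06, 0.12], 0.6], [[0, 0, 0], [-0.011, -0.06, 0.15], 0.6], [[0, 0, 0], [-0.011, -0.06, 0.15], 0.6], [[0, 0, 0], [-0.011, -0.06, 0.15], 0.6]]}}

```text
time: 16.3
eef_pos: [0.557, 0.0052, 0.2428]
tcp_rot: [-3.142, -0.0, -0.182]
ft_force: [-0.3, 0.6, 0.2]
width: 0.399
```

```bash
python3 - <<'E'
from h import *
c=snap('wrist','w9');f=c['frame'][:,:,::-1]
cv2.imwrite('pics/w9z.png',cv2.resize(f[0:220,40:460],None,fx=1.9,fy=1.9,interpolation=cv2.INTER_CUBIC))
print(manip.sense()['eef_pos'])
E
```

```text
[0.55668217 0.00543161 0.24186648]
```

View pics/w9z.png

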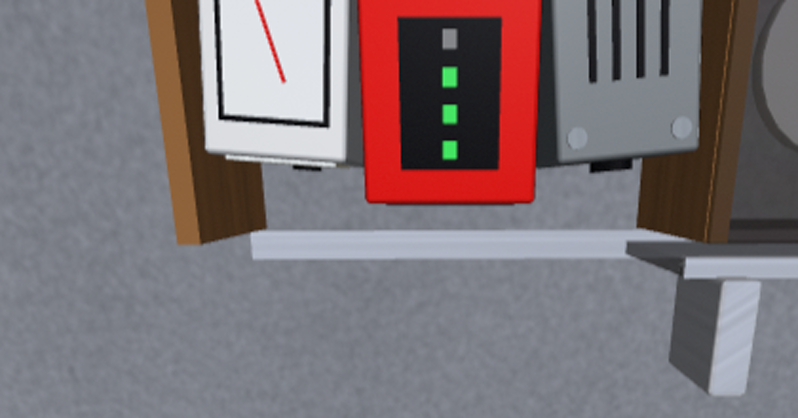

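```bash
python3 - <<'E'
from h import *
c=load('w9'); p=[.5693,.0652,1.39]
a=lambda x,y:(40+x/1.9,y/1.9)
def cab(W):
    d=W[:,:2]-p[:2];C,S=np.cos(p[2]),np.sin(p[2]); return np.c_[C*d[:,0]+S*d[:,1],-S*d[:,0]+C*d[:,1]].round(4).tolist()
print('walls',cab(back(c,[a(178,244),a(202,244),a(706,241),a(728,241)],.085)))
print('rear',cab(back(c,[a(366,200),a(535,202)],.06)),'left/right at top edge',cab(back(c,[a(359,0),a(542,0)],.06)))
print('meter front',cab(back(c,[a(206,152),a(345,160)],.072)),'side up',cab(back(c,[a(199,0),a(358,0)],.072)))
print('enc front',cab(back(c,[a(560,160),a(698,150)],.072)),'sides up',cab(back(c,[a(552,0),a(703,0)],.072)))
E
```

```text
walls [[-0.0005, 0.0951], [-0.0005, 0.0868], [0.0004, -0.0873], [0.0004, -0.0949]]
rear [[0.0135, 0.0326], [0.0127, -0.0309]] left/right at top edge [[0.0793, 0.0323], [0.0792, -0.0306]]
meter front [[0.0299, 0.0865], [0.0272, 0.0379]] side up [[0.0764, 0.0832], [0.0764, 0.0311]]
enc front [[0.0271, -0.0376], [0.0304, -0.0857]] sides up [[0.0763, -0.0324], [0.0763, -0.0818]]
```

Request:
{"api": "play_rows", "payload": {"motion": [[[0, 0, 0], [0.03, 0.002, 0], 0], [[0, 0, 0], [0.07, 0.004, 0], 0], [[0, 0, 0], [0.1, 0.006, -0.02], 0], [[0, 0, 0], [0.102, 0.006, -0.05], 0], [[0, 0, 0], [0.102, 0.006, -0.05], 0], [[0, 0, 0], [0.102, 0.006, -0.08], 0], [[0, 0, 0], [0.102, 0.006, -0.11], 0], [[0, 0, 0], [0.102, 0.006, -0.122], 0], [[0, 0, 0], [0.102, 0.006, -0.122], 1], [[0, 0, 0], [0.102, 0.006, -0.122], 1], [[0, 0, 0], [0.102, 0.006, -0.122], 1], [[0, 0, 0], [0.102, 0.006, -0.122], 1], [[0, 0, 0], [0.102, 0.006, -0.122], 1], [[0, 0, 0], [0.102, 0.006, -0.122], 1], [[0, 0, 0], [0.102, 0.006, -0.122], 1], [[0, 0, 0], [0.102, 0.006, -0.122], 1], [[0, 0, 0], [0.102, 0.006, -0.122], 1]], "force": 20}}

```text
time: 18.05
eef_pos: [0.6597, 0.0121, 0.1218]
tcp_rot: [-3.142, -0.001, -0.181]
ft_force: [-1.4, 0.0, 6.6]
width: 0.16
```

Pinched (14 mm). Closing the door.

Request:
{"api": "play_rows", "payload": {"motion": [[[0, 0, 0], [-0.01, 0.002, 0], 1], [[0, 0, 0], [-0.025, 0.005, 0], 1], [[0, 0, 0], [-0.04, 0.007, 0], 1], [[0, 0, 0], [-0.055, 0.01, 0], 1], [[0, 0, 0], [-0.07, 0.013, 0], 1], [[0, 0, 0], [-0.085, 0.016, 0], 1], [[0, 0, 0], [-0.1, 0.018, 0], 1], [[0, 0, 0], [-0.115, 0.021, 0], 1], [[0, 0, 0], [-0.13, 0.024, 0], 1], [[0, 0, 0], [-0.145, 0.027, 0], 1], [[0, 0, 0], [-0.158, 0.029, 0], 1], [[0, 0, 0], [-0.165, 0.03, 0], 1], [[0, 0, 0], [-0.17, 0.031, 0], 1], [[0, 0, 0], [-0.172, 0.031, 0], 1], [[0, 0, 0], [-0.172, 0.031, 0], 1]]}}

```text
time: 19.55
eef_pos: [0.4884, 0.043, 0.1218]
tcp_rot: [-3.141, -0.003, -0.181]
ft_force: [4.1, -1.8, 5.4]
width: 0.164
```

Request:
{"api": "play_rows", "payload": {"motion": [[[0, 0, 0], [-0.002, 0, 0], 1], [[0, 0, 0], [-0.003, 0.001, 0], 1], [[0, 0, 0], [-0.003, 0.001, 0], 1]]}}

```text
time: 19.85
eef_pos: [0.4879, 0.0432, 0.1219]
tcp_rot: [-3.141, -0.01, -0.181]
ft_force: [19.9, -11.4, -9.5]
width: 0.158
```

Request:
{"api": "play_rows", "payload": {"motion": [[[0, 0, 0], [0, 0, 0], 0], [[0, 0, 0], [0, 0, 0], 0], [[0, 0, 0], [0, 0, 0], 0], [[0, 0, 0], [0, 0, 0], 0], [[0, 0, 0], [0, 0, 0], 0], [[0, 0, 0], [0, 0, 0], 0], [[0, 0, 0], [0, 0, 0.04], 0], [[0, 0, 0], [0, 0, 0.08], 0], [[0, 0, 0], [0, 0, 0.12], 0], [[0, 0, 0], [-0.03, 0.0, 0.14], 0], [[0, 0, 0], [-0.03, 0, 0.14], 0], [[0, 0, 0], [-0.03, 0, 0.14], 0]]}}

```text
time: 21.05
eef_pos: [0.4543, 0.0441, 0.2612]
tcp_rot: [-3.141, -0.001, -0.181]
ft_force: [-0.5, 0.4, -0.3]
width: 0.997
```

```bash
python3 - <<'E'
from h import *
c=snap('wrist','w10')
E
```

```text
(no output)
```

View pics/w10.png

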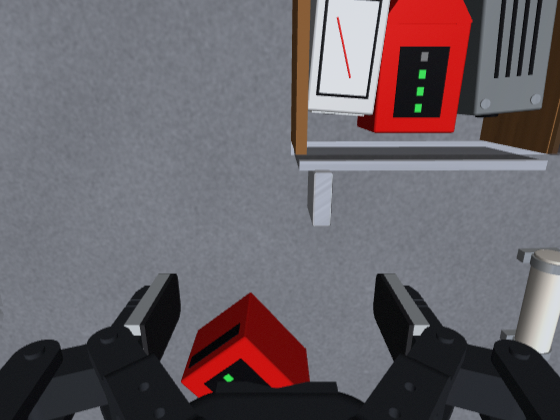

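Request:
{"api": "play_rows", "payload": {"motion": [[[0, 0, 0], [-0.03, -0.05, 0.03], 0], [[0, 0, 0], [-0.06, -0.1, 0.05], 0], [[0, 0, 0], [-0.09, -0.15, 0.05], 0], [[0, 0, 0], [-0.12, -0.2, 0.05], 0], [[0, 0, 0], [-0.15, -0.25, 0.05], 0], [[0, 0, 0], [-0.18, -0.3, 0.05], 0], [[0, 0, 0], [-0.21, -0.35, 0.05], 0], [[0, 0, 0], [-0.24, -0.4, 0.05], 0], [[0, 0, 0], [-0.26, -0.45, 0.05], 0], [[0, 0, 0], [-0.26, -0.45, 0.05], 0], [[0, 0, 0], [-0.26, -0.45, 0.05], 0], [[0, 0, 0], [-0.26, -0.45, 0.05], 0]]}}

```text
time: 22.3
eef_pos: [0.1928, -0.4088, 0.3096]
tcp_rot: [-3.141, 0.001, -0.184]
ft_force: [-0.9, 0.5, 0.4]
width: 0.998
```

```bash
python3 - <<'E'
from h import *
c=snap('top','t11'); f=c['frame'][:,:,::-1]
cv2.imwrite('pics/t11z.png',cv2.resize(f[85:285,115:355],None,fx=3,fy=3,interpolation=cv2.INTER_CUBIC))
c=snap('scene','s11')
E
```

```text
(no output)
```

View pics/t11z.png

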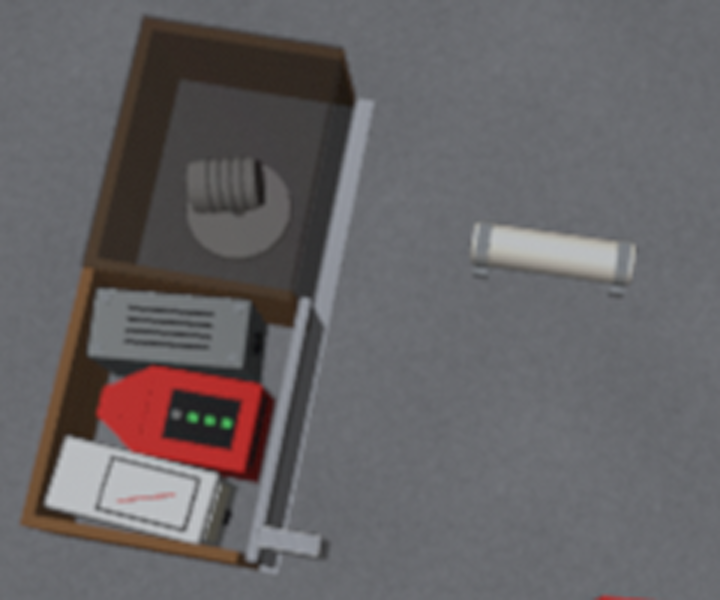

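View pics/s11.png

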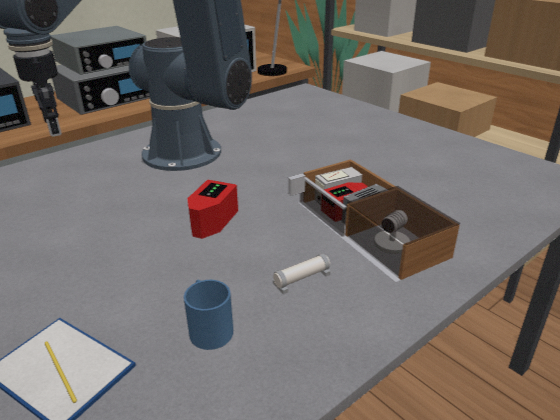

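```bash
python3 - <<'E'
from h import *
c=load('t11'); w=load('w10'); p=[.5693,.0652,1.39]
a=lambda x,y:(115+x/3,85+y/3)
def cab(W):
    d=W[:,:2]-p[:2];C,S=np.cos(p[2]),np.sin(p[2]); return np.c_[C*d[:,0]+S*d[:,1],-S*d[:,0]+C*d[:,1]].round(4)
for n,k in (('enc',[(96,289),(250,300),(88,355),(245,370)]),('met',[(66,437),(219,472),(46,507),(203,543)])):
    W=cab(back(c,[a(*i) for i in k],.072)); print(n,W.tolist(),[np.degrees(np.arctan2(*(W[i]-W[i+1])[::-1])).round(1) for i in(0,2)])
W=cab(back(c,[a(153,366),a(262,384),a(140,457),a(246,476)],.06)); print(W.tolist(),[np.degrees(np.arctan2(*(W[i]-W[i+1])[::-1])).round(1) for i in(0,2)])
print('handle w10 top corners expect y .068..082',cab(back(w,[(314,172),(332,172),(313,225),(331,225)],.092)).tolist(),'door left edge exp .092',cab(back(w,[(299,161)],.082)), 'wall',cab(back(w,[(292,154),(306,154)],.085)))
s0=load('top0');d=cv2.absdiff(s0['frame'],c['frame']).max(2); 
for n,(x0,x1,y0,y1) in dict(mic=(170,225,125,175),res=(268,332,155,187),mug=(375,432,135,198),big=(268,350,280,348)).items(): print(n,np.mean(d[y0:y1,x0:x1]>40))
E
```

```text
enc [[0.1393, -0.0726], [0.0308, -0.0836], [0.1336, -0.0252], [0.0236, -0.0338]] [np.float64(5.8), np.float64(4.5)]
met [[0.1349, 0.0337], [0.0261, 0.0391], [0.1368, 0.083], [0.0263, 0.0882]] [np.float64(-2.8), np.float64(-2.7)]
[[0.0909, -0.0274], [0.0125, -0.0281], [0.0852, 0.0373], [0.0098, 0.0375]] [np.float64(0.5), np.float64(-0.2)]
handle w10 top corners expect y .068..082 [[-0.0122, 0.0823], [-0.0122, 0.0694], [-0.0529, 0.0816], [-0.0529, 0.068]] door left edge exp .092 [[-0.006   0.0926]] wall [[-0.0004  0.098 ]
 [-0.0004  0.0878]]
mic 0.0
res 0.0
mug 0.0
big 0.0
```

```bash
python3 - <<'E'
from h import *
s=manip.sense();print(s['time'],s['ft_force']);print(manip.sign_off())
E
```

```text
22.4 [-0.60302959  0.61224049  0.54808866]
the job is handed in; nothing more can be done
None
```

The red battery pack is in the cabinet between the meter and the enclosure, the door is shut, and I handed the job in at 22.4 s.

I used the smaller pack, which matches the 110 × 64 mm size; the other measures about 140 × 80 mm. I slid the door open to its stop. I then lined the pack up by dragging it along the desk and pushed it nose-first into the gap, so that it parted the boxes itself. I finished the push from behind with the fingertips, then slid the door back to its stop.

**Last checks:**
- **Pack:** its rear face is about 13 mm inside the mouth, within 1–2 mm of the bay's centre line and less than 1° off straight. The last overhead picture puts it about 5 mm off centre, but the wrist view gave 1 mm and I trust that more.
- **Boxes:** both stand upright, one on each side. They are not perfectly parallel to the pack: the fronts splay outwards by about 3° (meter) and 5° (enclosure).
- **Door:** the handle is within about 1 mm of its shut position.
- **Left alone:** before and after overhead pictures show no change at the microphone, the resistor, the mug or the other red pack.
- **Forces:** the highest wrist reading I saw was about 42 N, when pressing the door against its open stop.

**What disagreed:**
- **Cabinet position:** the first fit, from the scene and overhead cameras, was about 2 mm off. I corrected it from the wrist camera before moving the pack.
- **Door at the start:** it was about 10 mm open rather than fully shut.

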